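Wedge the spice jars tight in their travel crate

ROBOT

A 7-joint arm with a two-finger parallel gripper is mounted at the origin on a cart in front of the work surface, level with it; the furniture and walls round the work are solid. World frame = base frame: x ahead of the robot, y to its left, z up, the work surface at z = 0. Lengths are in m, angles in rad, forces in N, time in s.
With the tool pointing down it reaches from about 0.4 to 0.875 m from the base axis. Payload 6.5 kg.
Tool frame: the origin (TCP) lies on the centre line of the jaws, within the pads' length; the fingertips stand finger_overhang ahead of it and the grasp point (between the pads) lies 11 mm behind it (finger_overhang is the distance from the TCP to the fingertips, in m); z points along the fingers, y is the line along which they close (so a half turn about z gives the same grasp; the last joint's range is limited). The gripper opens to 85 mm and grips with 20 to 120 N. Pads are 22 mm wide; open, the fingers measure 114 mm over their backs; the gripper's body (76 mm by 85 mm) begins 54 mm behind the grasp point. The pads swing forward as they close: fully open they stand 13 mm farther back than shut.
Start: joints at [-1.182, 0.536, -0.004, 1.538, 0.003, 1.067, -0.071], TCP at [0.286, 0.584, 0.239] pointing down, gripper open.
Joint ranges: [-2.7, 2.7], [-0.37, 2.16], [-1.27, 1.26], [0.24, 2.4], [-1.31, 4.45], [0.19, 1.91], [-2.76, 2.76]. Speed limits (rad/s): [2.39, 2.39, 3.14, 3.14, 3.14, 3.14, 3.14].

INTERFACE

Orientations are given as a rotation vector (axis times angle).
In Python, from plant import * gives the robot as it stands. The module is installed in compiled form; this text tells all that it offers.
- The arm moves only by the tool apply_moves, never from a script. Its argument "deltas" is one flat list of numbers, 5 for each row, row after row: the opening, from 0 (shut) to 1 (fully open), then the shift along the world's x, y, z in cm, then the turn about the world's z in degrees. In form: [grip, tx, ty, tz, turn, grip, tx, ty, tz, turn, ...]. A call has exactly 8 rows; each row shifts and turns the commanded pose from where the row before left it; what a row does not reach is not made up. A row lasts 1/8 s, in which the tool goes at most 62.5 mm and 10.7 degrees, less where a joint would pass 70% of its speed; a pose out of reach is approached as far as the arm can. A call is refused whole if a number of a shift passes 6.25 or a number of a turn 10.7, either way. A call with a gripper value outside its range is refused whole. The fingers move at their own pace and stop on an object; "grip_force" is the grip in N (left out, the last holds). Time passes only in rows, so rows that do not move let the fingers close, or fill a call up. It gives the time, the measured TCP pose, the force, the opening and the grip force at its end, in the units of the state.
- get_state(): the state, without advancing time (a new reading comes with each control period).
- get_image(name): name is "scene" or "top" or "wrist"; returns the picture (384x512x3 uint8, red, green, blue); there is no depth.
- camera_model(name): a dict with "intrinsics" (3x3 intrinsics, pixels), "T" (4x4, takes a point from camera to world coordinates). Camera axes: x right, y up, looking along -z (the intrinsics and any distortion apply to the point x, -y, -z); pixel columns grow to the right and rows downward; lengths in m; the calibration is good to about 2 mm. A picture is of the moment at which its call begins: read the wrist's pose just before it. camera_model takes no time and is no camera call; for the wrist camera it gives the pose at the moment of the call.
- hand_in(): hands the job in; it is judged then, once.
Trained networks look in the newest picture that a camera, given by its name, has taken for a name from the list of things; names that differ only in an ending like _2 or _b are one class to them, and where a whole thing is asked for, a point or a joint stands for the part that bears it (a point fixed in the world has none). Each returns a list of dicts, best first, with "p" (0 to 1); they miss things now and then, are a little off and sometimes report something else, mostly with a low value. They report only what shows in the picture. A call takes as long as a camera call. They do not tell look-alikes from the thing itself.
- find_in(camera, target): "at" ([x, y, z] in m, in world coordinates, good to about 4 mm: the middle of the surface that is visible of it).
The state is a dict: "time": time; "joints": joint angles; "joint_vel": joint speeds; "effort": joint torques, N m; "ee_pos": TCP position; "ee_rot": TCP orientation; "contact_force": force on the tool from outside, world axes, zero at the start; "moment": the same for the moment, N m; "gripper_width": finger opening in m; "grip_force": force on a finger pad.
Only numpy, scipy, OpenCV 4.12 (cv2) and the standard library are available. Lean on these libraries where they do the work, as an engineer would, in place of code of your own. Each camera call takes 0.05 s, during which the arm holds its last target. There are 200 camera calls.

TASK

Get the spice jars ready for the road: close up the two jars in the narrow wooden crate, stand the third spice jar, which is still out on the chopping board, upright in the row with them, then push the wooden wedge, thin end first, into the gap behind the crate's sliding board and drive it home firmly, so that the row stays clamped tight by itself when you let go. Keep the jars upright and do not shove or knock the other things about.

Things in the scene. Friction and masses are not known exactly. Their poses are not given: they have to be found in the camera images.
- crate: Narrow open-topped crate of light wood, 216 x 82 mm, fixed to the worktop. Origin: centre of its underside. x runs along the lane to the far end board (93 mm high, hand hole), y across, z up. Floor 5 mm thick. Jar lane 58 mm wide (y -29 to +29) between side boards 12 mm thick, tops 50 mm above the worktop, which run from x = -47 mm to the far end board.
- lane_end (a point): Middle of the far end board's inner face, at floor level: crate x = +93, y = 0, z = 5 mm. The jars are to be closed up against this face.
- bay (a point): Middle of the near end block's inner face, at floor level: crate x = -89, y = 0, z = 5 mm. The block is 20 mm thick, 65 mm high. From here to x = -47 mm lies the wedge's bay: both sides are open down to the floor, and the wedge slides through it along crate +y, entering from the -y side, between this block and the sliding board.
- board_front (a point): Foot of the sliding board's flat front, which faces the jars: crate x = -53 mm plus joint follower, y = 0. The board is wooden, fills the lane, 62 mm high. Its back slopes 1 in 5 like the wedge: it lies 20 mm behind the front at the -y side of the lane and 31.6 mm at the +y side.
- follower (a joint): How far (m) the sliding board has moved from home towards the jars (crate +x), 0 to 0.03; about 1 N of friction holds it. At 0 the gap between end block and board is 16 mm wide on the -y side, 4.4 mm on the +y side. The wedge pushes the board along; with three jars closed up it moves about 12 to 15 mm and the gap on the -y side is then 28 to 31 mm.
- wedge: Loose wooden wedge, 140 mm long, 50 high, 38 thick at the tail, 10 at the thin end; 0.08 to 0.17 kg; starts flat, right way up. Origin: centre of the underside of its 140 x 38 mm outline. x points to the thin end. Straight face at y = +19 mm; sloping face from y = -19 at the tail to +9 at the thin end. In place: its x along crate +y, straight face on the near end block, origin at crate x = -70 mm.
- wedge_tail (a point): Middle of the wedge's tail end face (38 x 50 mm), 70 mm behind its origin, 25 mm above its underside: the face to drive on. When tight it still stands about 20 to 35 mm out of the crate's -y side (outer face at crate y = -41 mm). A push of about 8 to 16 N drives it tight; friction then holds the wedge.
- spice_jar_1: Square spice jar with rounded corners and a broad round screw cap, 44 mm wide (52 across the corners), 100 mm high, 0.11 kg, standing in the crate near its far end board, its sides roughly square to the lane. Origin: centre of its underside; z up.
- spice_jar_2: Square spice jar with rounded corners and a broad round screw cap, 46 mm wide (54 across the corners), 98 mm high, 0.11 kg, standing in the middle of the crate's lane, roughly square to it, where it leaves no room for a third jar on either side until it is moved up against the first. Origin: centre of its underside; z up.
- spice_jar_3: The third spice jar, round, with a broad screw cap, 44 mm across, 100 mm high, 0.08 to 0.15 kg, standing on the wooden chopping board (its top 22 mm above the worktop) beside the mill and the canister. Origin: centre of its underside; z up.
- mill_1: Bystander: glass salt mill with a rounded grey top, 44 mm across, 90 mm high, on the chopping board; to be left alone. Origin: centre of its underside.
- tea_canister: Bystander: small plain steel canister, 53 mm across, 67 mm high, on the chopping board; to be left alone. Origin: centre of its underside.
- tin_2: Bystander: food tin, 57 mm across, 72 mm high, on the worktop to the left of the crate, to be left alone. Origin: centre of its underside.
- mandarin_1: Bystander: mandarin, 58 mm across, 53 mm high, on the worktop to the left of the crate, to be left alone. Origin: its underside.
Mind the look-alikes: they are no part of the job. What is shaped like the spice_jar_3 but purple is not meant.

How it is judged:
By the outcome, as a careful person would: the job done as asked, in the order asked, and still so for the second after the job is handed in, with the robot touching nothing.
It also fails if it takes over 72 s, if anything falls off the work surface, if the arm or the gripper's body presses on something with over 40 N, if the wrist force passes 120 N, or if a joint passes its speed limit or range.

## Working session

There is one attempt and no reset: what is moved stays moved. The work goes in short steps, Python scripts to look and compute and a tool call to move; the robot and the scene stay as the last step left them, time stands still between calls to the robot, and variables do not carry over. Pictures are saved under pics/ and viewed, at most 10 in all, crops included, and the job is handed in when it is done.

Besides the shell and the picture viewer there is one more tool, called after ">>>" as name(argument=value, ...) on one line, values as JSON. apply_moves: Moves the arm, as the interface text tells. Its arguments: {"type":"object","properties":{"deltas":{"type":"array","items":{"type":"number"}},"grip_force":{"type":"number"}},"required":["deltas"]}

```bash
mkdir -p pics; cat > h.py <<'E'
from plant import *
import numpy as np, cv2
def save(cam,fn):
    im=get_image(cam); cv2.imwrite('pics/'+fn,im[:,:,::-1]); return im
def ray(cam,u,v,z):
    m=camera_model(cam);K=m['intrinsics'];T=m['T']
    a=np.linalg.inv(K)@[u,v,1]; d=T[:3,:3]@[a[0],-a[1],-a[2]]; o=T[:3,3]
    return o+d*(z-o[2])/d[2]
def proj(cam,p):
    m=camera_model(cam);K=m['intrinsics'];T=m['T']
    c=T[:3,:3].T@(np.array(p)-T[:3,3]); q=K@[c[0],-c[1],-c[2]]; return q[:2]/q[2]
E
python3 - <<'E'
from h import *
a=save('scene','a.png');b=save('top','b.png')
cv2.imwrite('pics/ab.png',cv2.resize(np.hstack([a,b])[:,:,::-1],(800,300)))
print(get_state())
for n in ['crate','wedge','wedge_tail','spice_jar_1','spice_jar_3','board_front','mill_1','tea_canister','tin_2','mandarin_1','lane_end','bay']:
  for c in ['top','scene']:
    try: print(n,c,[(np.round(d['at'],3).tolist(),round(d['p'],2)) for d in find_in(c,n)][:5])
    except Exception as e: print(n,c,e)
E
```

```text
{'time': 0.1, 'joints': array([-1.18223562,  0.53709141, -0.00443511,  1.53878147,  0.00259008,
        1.06732647, -0.07117526]), 'joint_vel': array([-0.00112461, -0.00141764, -0.00050784, -0.00312488, -0.00268474,
       -0.00186579,  0.00041352]), 'effort': array([ 2.89290409e-03, -5.84567285e+01,  1.05231185e+00, -2.59773982e+01,
        1.27396354e-02,  4.71257488e-03,  5.06415773e-06]), 'ee_pos': array([0.28527235, 0.58341959, 0.23849729]), 'ee_rot': array([-7.08004340e-01, -3.06051438e+00,  2.48336254e-03]), 'contact_force': array([0.37005885, 0.21024543, 1.02612308]), 'moment': array([-0.00299056, -0.03413917, -0.07252152]), 'grip_force': 0.0, 'gripper_width': 0.08550497269264198}
crate top [([0.475, 0.236, 0.047], 0.82)]
crate scene [([0.459, 0.214, 0.041], 0.92)]
wedge top [([0.395, 0.466, 0.049], 0.68), ([0.429, 0.041, 0.046], 0.6), ([0.439, 0.233, 0.062], 0.32)]
wedge scene [([0.424, 0.03, 0.048], 0.7), ([0.546, 0.238, 0.075], 0.63), ([0.461, 0.207, 0.049], 0.39)]
wedge_tail top [([0.432, 0.041, 0.051], 0.81)]
wedge_tail scene [([0.425, 0.025, 0.045], 0.78), ([0.386, 0.46
[... 581 characters left out ...]
6, 0.233, 0.064], 0.8), ([0.676, 0.054, 0.089], 0.2)]
board_front scene [([0.433, 0.212, 0.058], 0.76)]
mill_1 top [([0.392, 0.469, 0.047], 0.57), ([0.569, 0.074, 0.102], 0.53)]
mill_1 scene [([0.565, 0.059, 0.074], 0.64)]
tea_canister top [([0.674, 0.056, 0.087], 0.8)]
tea_canister scene [([0.67, 0.036, 0.08], 0.9), ([0.459, 0.21, 0.045], 0.65)]
tin_2 top [([0.482, 0.442, 0.068], 0.64)]
tin_2 scene [([0.476, 0.426, 0.054], 0.7)]
mandarin_1 top [([0.395, 0.467, 0.049], 0.88)]
mandarin_1 scene [([0.389, 0.463, 0.039], 0.75)]
lane_end top [([0.474, 0.24, 0.044], 0.73)]
lane_end scene [([0.46, 0.213, 0.045], 0.81)]
bay top [([0.477, 0.24, 0.051], 0.59)]
bay scene [([0.462, 0.211, 0.044], 0.97)]
```

```bash
python3 -c "
import cv2
b=cv2.imread('pics/b.png');cv2.imwrite('pics/b2.png',cv2.resize(b,(800,600),interpolation=cv2.INTER_CUBIC))"
```

```text
(no output)
```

View pics/ab.png

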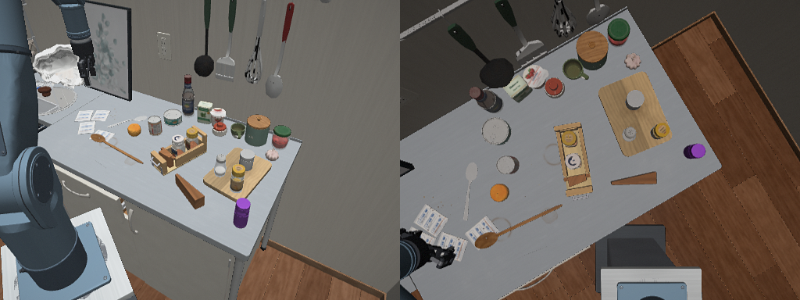

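View pics/b2.png

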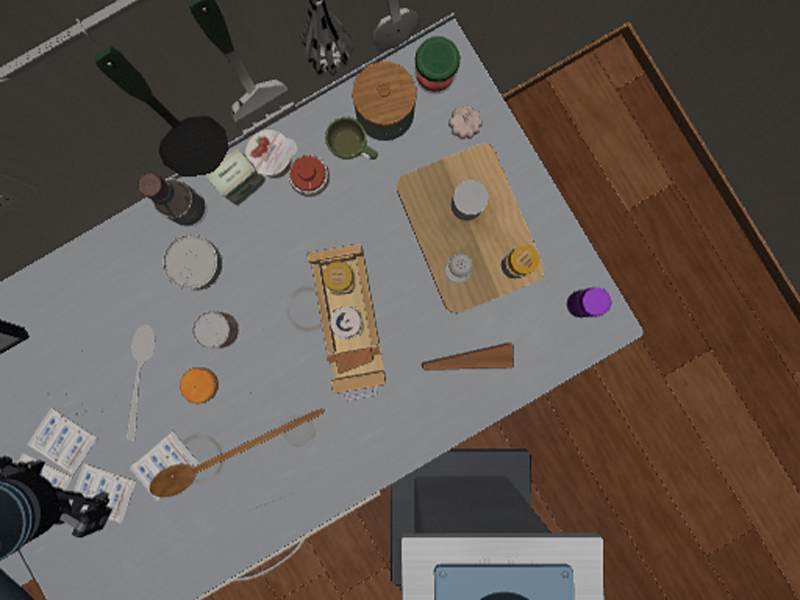

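```bash
python3 - <<'E'
from h import *
import plant
print([n for n in dir(plant) if not n.startswith('_')]); print(getattr(plant,'finger_overhang',None))
b=cv2.imread('pics/b.png')
def crop(x,y,w,h,s): return cv2.resize(b[y:y+h,x:x+w],(w*s,h*s),interpolation=cv2.INTER_CUBIC)
L=crop(190,150,64,110,5)   # crate
R1=crop(262,210,76,40,5); R2=crop(310,140,80,64,5)
can=np.zeros((550,730,3),np.uint8)
can[:,:320]=L; can[:200,330:330+380]=R1; can[220:540,330:730]=R2
cv2.imwrite('pics/c.png',can)
E
```

```text
['MotionError', 'camera_model', 'find_in', 'finger_overhang', 'get_image', 'get_state', 'hand_in']
0.008
```

View pics/c.png

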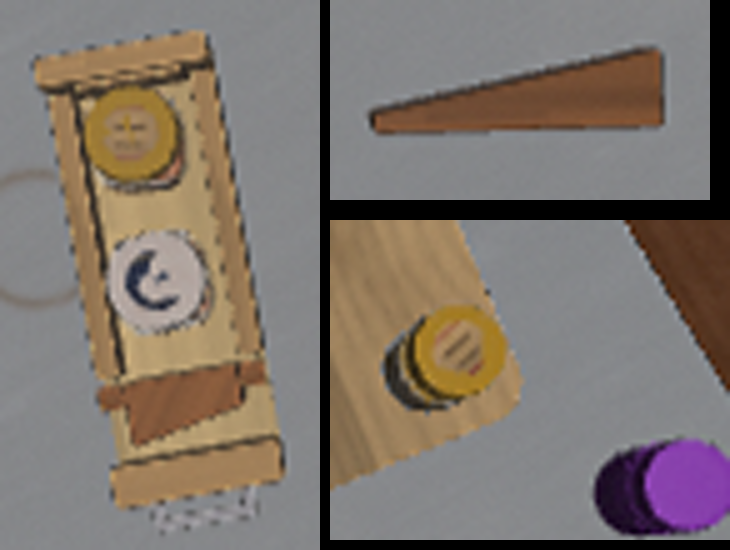

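```bash
cat >> h.py <<'E'
# crate frame
E
python3 - <<'E'
from h import *
L=lambda x,y,z: ray('top',190+x/5-.4,150+y/5-.4,z)
R=lambda x,y,z: ray('top',262+(x-330)/5-.4,210+y/5-.4,z)
J=lambda x,y,z: ray('top',310+(x-330)/5-.4,140+(y-220)/5-.4,z)
p=lambda n,v: print(n,np.round(v,4))
far=[L(35,65,.093),L(205,33,.093),L(212,62,.093),L(40,92,.093)]
near=[L(110,468,.065),L(278,437,.065),L(284,480,.065),L(118,508,.065)]
for f in far+near:p('c',f)
# far outline centre crate x=? board 93..108 mid 100.5 ; near -89..-109 mid -99
cf=np.mean(far,0);cn=np.mean(near,0);d=(cf-cn)[:2];p('len .1995?',np.linalg.norm(d));yaw=np.degrees(np.arctan2(d[1],d[0]));p('yaw',yaw)
for q in (far[0]-far[1],near[0]-near[1],near[3]-near[2]):p('yw',np.degrees(np.arctan2(q[1],q[0]))-90)
u=d/np.linalg.norm(d); o=cn[:2]+u*(.099); o2=cf[:2]-u*.1005; p('o',o);p('o2',o2)
v=np.array([-u[1],u[0]]); o=(o+o2)/2
for n,q in (('j1',L(131,133,.105)),('j2',L(157,280,.103))): p(n,q); p(' crate',[(q[:2]-o)@u,(q[:2]-o)@v])
p('j3',J(460,352,.122))
p('bf',[(L(185,370,.067)[:2]-o)@u, (L(185,370,.067)[:2]-o)@v])
w=[R(370,110,.05),R(372,132,.05),R(662,128,.05),R(660,48,.05)]
for q in w:p('w',q)
E
```

```text
c [0.5942 0.2992 0.093 ]
c [0.6086 0.2195 0.093 ]
c [0.595  0.2163 0.093 ]
c [0.5815 0.2969 0.093 ]
c [0.4046 0.2669 0.065 ]
c [0.4188 0.1869 0.065 ]
c [0.3985 0.1842 0.065 ]
c [0.3857 0.2631 0.065 ]
len .1995? 0.1957
yaw 9.6228
yw 10.2713
yw 10.1117
yw 9.2404
o [0.4995 0.2418]
o2 [0.4958 0.2412]
j1 [0.5611 0.2534 0.105 ]
 crate [0.0645 0.0012]
j2 [0.4932 0.2418 0.103 ]
 crate [-0.0043  0.001 ]
j3 [ 0.581  -0.0197  0.122 ]
bf [-0.0478 -0.0026]
w [0.4307 0.1283 0.05  ]
w [0.4202 0.1274 0.05  ]
w [ 0.4213 -0.0118  0.05  ]
w [ 0.4597 -0.0115  0.05  ]
```

>>> apply_moves(deltas=[1, 2.6, -4.27, -0.4, 4.47, 1, 2.6, -4.27, -0.4, 4.47, 1, 2.6, -4.27, -0.4, 4.47, 1, 2.6, -4.27, -0.4, 4.47, 1, 2.6, -4.27, -0.4, 4.47, 1, 2.6, -4.27, -0.4, 4.47, 1, 2.6, -4.27, -0.4, 4.47, 1, 2.6, -4.27, -0.4, 4.47], grip_force=25)

```text
time: 2.3
ee_pos: [0.4944, 0.241, 0.2074]
ee_rot: [-0.27, 3.129, 0.0]
contact_force: [0.0, -0.2, -0.2]
gripper_width: 0.0853
grip_force: 0.0
```

```bash
python3 - <<'E'
from h import *
s=get_state();print(s['ee_pos'],s['ee_rot'],s['contact_force'],s['joints'])
save('wrist','w1.png')
print(find_in('wrist','spice_jar_2'),find_in('wrist','crate'))
from scipy.spatial.transform import Rotation as Ro
print(Ro.from_rotvec(s['ee_rot']).as_matrix().round(3))
for x in(.093,.026,-.0043,-.053):
  p=np.array([.4977,.2415])+x*np.array([.9857,.1685]);print(x,p,proj('wrist',[*p,.1]))
E
```

```text
[0.49439709 0.24096231 0.20743149] [-2.69779642e-01  3.12934031e+00  4.72557280e-04] [ 2.02230287e-04 -1.68511214e-01 -2.48474678e-01] [-0.49768647  0.40556766 -0.04792392  1.83482999  0.02412863  0.90104126
  1.18609535]
[{'at': [0.5784, 0.0011, 0.0306], 'p': 0.65}] [{'at': [0.4536, 0.2326, 0.0492], 'p': 0.9}]
[[-0.985 -0.171  0.001]
 [-0.171  0.985  0.   ]
 [-0.001  0.    -1.   ]]
0.093 [0.5893701 0.2571705] [260.23065446 307.69690948]
0.026 [0.5233282 0.245881 ] [259.91097592 234.75636138]
-0.0043 [0.49346149 0.24077545] [259.75013973 198.05862211]
-0.053 [0.4454579 0.2325695] [259.46661146 133.36642406]
```

View pics/w1.png

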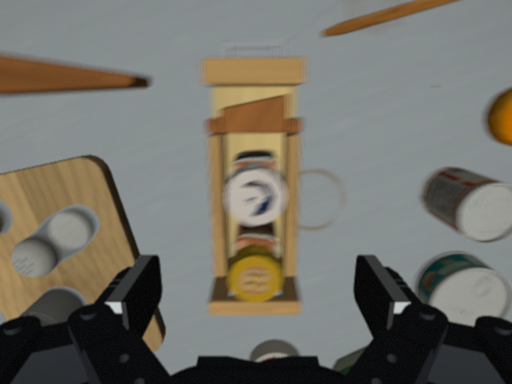

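```bash
python3 - <<'E'
from h import *
u=np.array([.9857,.1685]);v=np.array([-.1685,.9857]);o=np.array([.4977,.2415])
for n,a in dict(near_in=(253,84,.065),near_out=(253,58,.065),nl=(203,70,.065),nr=(304,70,.065),j2=(255,196,.103),j1=(255,275,.105),fin=(255,303,.093),fl=(210,308,.093),fr=(299,308,.093),bfront=(254,133,.067),sl=(226,200,.05),sr=(285,200,.05),sl_out=(213,200,.05),sr_out=(299,200,.05)).items():
  q=ray('wrist',*a);print(n,q.round(4),np.round([(q[:2]-o)@u*1000,(q[:2]-o)@v*1000],1))
E
```

```text
near_in [0.4118 0.222  0.065 ] [-88.   -4.8]
near_out [0.393  0.2189 0.065 ] [-107.    -4.6]
nl [0.4079 0.1817 0.065 ] [-98.6 -43.8]
nr [0.3951 0.2597 0.065 ] [-98.1  35.2]
j2 [0.4915 0.2368 0.103 ] [-6.9 -3.6]
j1 [0.5564 0.2474 0.105 ] [58.8 -4.1]
fin [0.5903 0.2528 0.093 ] [93.2 -4.5]
fl [0.6017 0.2148 0.093 ] [ 98.  -43.9]
fr [0.589  0.2915 0.093 ] [98.5 33.9]
bfront [0.4492 0.2288 0.067 ] [-50.   -4.3]
sl [0.5153 0.2131 0.05  ] [ 12.6 -31. ]
sr [0.5065 0.2669 0.05  ] [12.9 23.5]
sl_out [0.5173 0.2013 0.05  ] [ 12.5 -43. ]
sr_out [0.5044 0.2796 0.05  ] [13.  36.5]
```

>>> apply_moves(deltas=[1, -0.2, -0.3, -3, 0, 1, 0, 0, -3, 0, 1, 0, 0, -3, 0, 1, 0, 0, -2.4, 0, 1, 0, 0, -1.5, 0, 1, 0, 0, -1.4, 0, 1, 0, 0, 0, 0, 0, 0, 0, 0, 0], grip_force=22)

```text
time: 3.45
ee_pos: [0.492, 0.2397, 0.0649]
ee_rot: [-0.266, 3.129, 0.001]
contact_force: [0.3, -0.5, -0.5]
gripper_width: 0.0699
grip_force: 0.0
```

>>> apply_moves(deltas=[0, 0, 0, 0, 0, 0, 0, 0, 0, 0, 0, 0, 0, 0, 0, 0, 0, 0, 0, 0, 0, 0, 0, 0, 0, 0, 0, 0, 0, 0, 0, 0, 0, 0, 0, 0, 0, 0, 0, 0])

```text
time: 4.45
ee_pos: [0.4922, 0.2398, 0.065]
ee_rot: [-0.266, 3.129, 0.001]
contact_force: [-0.5, 0.9, 5.7]
gripper_width: 0.0459
grip_force: 23.9
```

>>> apply_moves(deltas=[0, 0.39, 0.067, 0, 0, 0, 0.39, 0.067, 0, 0, 0, 0.39, 0.067, 0, 0, 0, 0.39, 0.067, 0, 0, 0, 0.39, 0.067, 0, 0, 0, 0.39, 0.067, 0, 0, 0, 0.3, 0.05, 0, 0, 0, 0, 0, 0, 0])

```text
time: 5.45
ee_pos: [0.5177, 0.2449, 0.0648]
ee_rot: [0.266, -3.13, -0.002]
contact_force: [-1.8, 1.5, 5.4]
gripper_width: 0.0453
grip_force: 21.8
```

```bash
python3 - <<'E'
from h import *
s=get_state();print(s['ee_pos'],s['contact_force'],s['moment'])
E
```

```text
[0.5177007  0.24487468 0.0647653 ] [-1.75295134  1.5104046   5.44966822] [0.41882254 0.48254953 0.02002691]
```

>>> apply_moves(deltas=[0, 0.2, 0.034, 0, 0, 0, 0.15, 0.025, 0, 0, 0, 0.1, 0.017, 0, 0, 0, 0.1, 0.017, 0, 0, 0, 0, 0, 0, 0, 0, 0, 0, 0, 0, 0, 0, 0, 0, 0, 0, 0, 0, 0, 0])

```text
time: 6.45
ee_pos: [0.52, 0.2453, 0.0644]
ee_rot: [0.267, -3.124, 0.001]
contact_force: [-10.3, -0.7, 12.7]
gripper_width: 0.0454
grip_force: 22.5
```

>>> apply_moves(deltas=[0.3, -0.1, 0, 0, 0, 0.85, 0, 0, 0, 0, 0.9, 0, 0, 0, 0, 0.9, 0, 0, 1.0, 0, 0.9, -0.5, -0.1, 3, 0, 0.9, -0.5, -0.1, 4.5, 0, 0.9, -0.5, -0.1, 4.5, 0, 0.9, 0, 0, 1, 0])

```text
time: 7.45
ee_pos: [0.5091, 0.2425, 0.208]
ee_rot: [-0.265, 3.125, 0.004]
contact_force: [0.1, 0.3, -0.9]
gripper_width: 0.0769
grip_force: 0.0
```

```bash
python3 - <<'E'
from h import *
s=get_state();print(s['ee_pos'],s['contact_force'])
save('wrist','w2.png')
E
```

```text
[0.50905082 0.24252281 0.20802474] [ 0.11985413  0.30189471 -0.9449623 ]
```

View pics/w2.png

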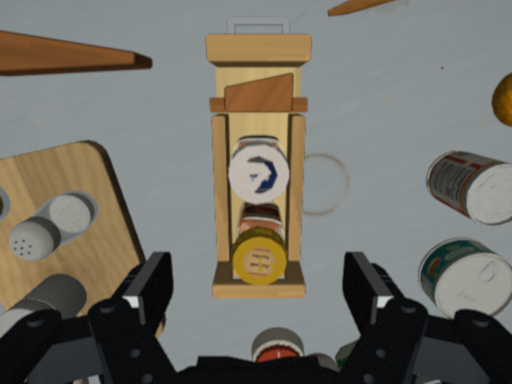

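```bash
cat >> h.py <<'E'
u=np.array([.9857,.1685]);v=np.array([-.1685,.9857]);o=np.array([.4977,.2415])
def cr(q): return np.round([(q[:2]-o)@u*1000,(q[:2]-o)@v*1000],1)
E
python3 - <<'E'
from h import *
for n,a in dict(near_in=(258,61,.065),near_out=(258,35,.065),j2=(259,172,.103),j1=(260,256,.105),j1back=(260,229,.105),j2front=(259,202,.103),fin=(259,288,.093),bfront=(260,110,.067),sl=(229,180,.05),sr=(290,180,.05)).items():
  q=ray('wrist',*a);print(n,q.round(4),cr(q))
E
```

```text
near_in [0.4089 0.2265 0.065 ] [-90.1   0.2]
near_out [0.3908 0.2234 0.065 ] [-108.4    0.2]
j2 [0.4871 0.2405 0.103 ] [-10.6   0.8]
j1 [0.5535 0.2527 0.105 ] [56.9  1.7]
j1back [0.5308 0.2488 0.105 ] [33.9  1.6]
j2front [0.51   0.2445 0.103 ] [12.6  0.8]
fin [0.5897 0.2582 0.093 ] [93.5  1. ]
bfront [0.4448 0.2343 0.067 ] [-53.4   1.8]
sl [0.5107 0.2173 0.05  ] [  8.7 -26. ]
sr [0.5014 0.2719 0.05  ] [ 8.8 29.3]
```

```bash
python3 - <<'E'
from h import *
save('top','t2.png');save('scene','s2.png')
b=cv2.imread('pics/t2.png')[150:260,190:254];s=cv2.imread('pics/s2.png')[150:230,180:280]
can=np.zeros((550,730,3),np.uint8);can[:,:320]=cv2.resize(b,(320,550),interpolation=2);can[:320,330:730]=cv2.resize(s,(400,320),interpolation=2)
cv2.imwrite('pics/d.png',can)
E
```

```text
(no output)
```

View pics/d.png

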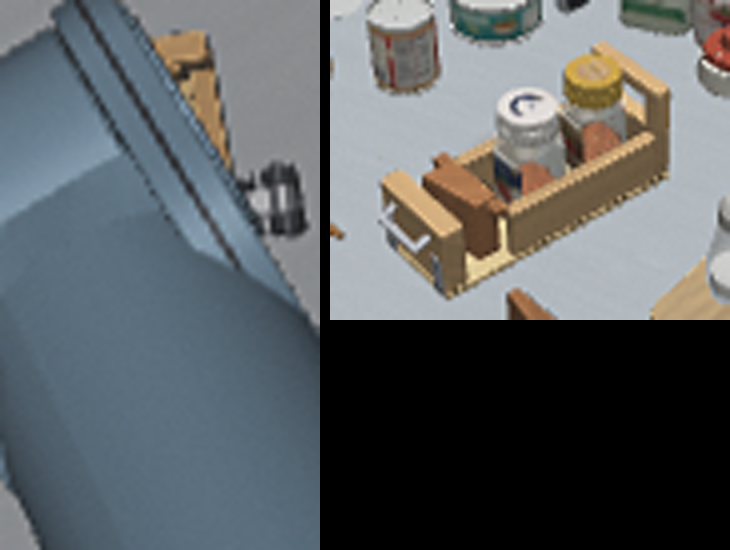

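>>> apply_moves(deltas=[0.9, -1.0, -0.1, -2, 0, 0.9, -1.0, -0.1, -3, 0, 0.9, 0, 0, -3, 0, 0.9, 0, 0, -3, 0, 0.9, 0, 0, -2, 0, 0.9, 0, 0, -1.2, 0, 0, 0, 0, 0, 0, 0, 0, 0, 0, 0], grip_force=50)

```text
time: 8.6
ee_pos: [0.4879, 0.2399, 0.0629]
ee_rot: [-0.266, 3.13, 0.0]
contact_force: [0.5, 1.1, -0.5]
gripper_width: 0.0449
grip_force: 51.0
```

>>> apply_moves(deltas=[0, 0, 0, 0, 0, 0, 0, 0, 0, 0, 0, 0, 0, 0.2, 0, 0, 0, 0, 0.2, 0, 0, 0, 0, 0, 0, 0, 0, 0, 0, 0, 0, 0, 0, 0, 0, 0, 0, 0, 0, 0])

```text
time: 9.6
ee_pos: [0.4874, 0.2398, 0.0662]
ee_rot: [0.266, -3.13, 0.0]
contact_force: [0.6, -0.3, -1.0]
gripper_width: 0.045
grip_force: 51.0
```

```bash
python3 - <<'E'
from h import *
a=save('scene','s3.png');save('wrist','w3.png')
print([(np.round(d['at'],4).tolist(),round(d['p'],2)) for d in find_in('scene','spice_jar_2')])
print(get_state()['contact_force'],proj('wrist',[.489,.2405,.1]))
E
```

```text
[([0.5669, -0.0316, 0.0916], 0.97), ([0.5068, -0.1414, 0.0732], 0.85), ([0.5546, 0.2365, 0.0752], 0.77), ([0.4751, 0.2302, 0.0699], 0.52)]
[ 0.82445224  0.30599157 -1.61569986] [257.49714541 321.36692798]
```

>>> apply_moves(deltas=[0, 0, 0, -0.3, 0, 0.5, 0, 0, 0, 0, 0.9, 0, 0, 0, 0, 0.9, 0, 0, 0, 0, 0.9, 0, 0, 2, 0, 0.9, 0, 0, 3, 0, 0.9, 2, 0.4, 2.5, 0, 0.9, 2.7, 0.5, 0, 0])

```text
time: 10.75
ee_pos: [0.5361, 0.2497, 0.1408]
ee_rot: [-0.266, 3.127, 0.003]
contact_force: [0.8, 0.3, 0.2]
gripper_width: 0.0768
grip_force: 0.0
```

```bash
python3 - <<'E'
from h import *
s=get_state();print(s['ee_pos'],s['contact_force'])
a=save('wrist','w4.png')
print([(np.round(d['at'],4).tolist(),round(d['p'],2)) for d in find_in('wrist','spice_jar_2')])
# yellow cap & white cap centroids
hsv=cv2.cvtColor(a,cv2.COLOR_RGB2HSV)
roi=np.zeros(a.shape[:2],np.uint8);roi[:,215:310]=1
for n,lo,hi,z in(('yel',(18,150,120),(32,255,255),.105),('wht',(0,0,170),(180,60,255),.103)):
  m=cv2.inRange(hsv,lo,hi)*roi; k,l,st,c=cv2.connectedComponentsWithStats(m)
  for i in range(1,k):
    if st[i,4]>300: x,y,w,h=st[i,:4]; print(n,st[i],c[i].round(1),cr(ray('wrist',x+w/2,y+h/2,z)))
E
```

```text
[0.53605905 0.24970565 0.14082684] [0.80090522 0.34694402 0.24281859]
[([0.5475, 0.2515, 0.1064], 0.91)]
yel [ 220  242   73   67 2568] [256.3 274.3] [63.5  0.7]
wht [ 215  123   81   78 3826] [252.  162.2] [-2.   0.3]
```

>>> apply_moves(deltas=[0.9, 2.3, 0.28, 0, 0, 0.9, 0, 0, -2.5, 0, 0.9, 0, 0, -2.5, 0, 0.9, 0, 0, -2.2, 0, 0.9, 0, 0, -0.5, 0, 0, 0, 0, 0, 0, 0, 0, 0, 0, 0, 0, 0, 0, 0, 0], grip_force=50)

```text
time: 11.85
ee_pos: [0.5582, 0.2521, 0.0626]
ee_rot: [-0.266, 3.128, 0.002]
contact_force: [-1.0, 0.5, 4.9]
gripper_width: 0.0433
grip_force: 51.4
```

>>> apply_moves(deltas=[0, 0, 0, 0, 0, 0, 0, 0, 0.2, 0, 0, 0, 0, 0.2, 0, 0, 0, 0, 0, 0, 0, 0.2, 0.03, 0, 0, 0, 0.2, 0.03, 0, 0, 0, 0, 0, 0, 0, 0, 0, 0, 0, 0])

```text
time: 12.85
ee_pos: [0.5614, 0.2521, 0.0652]
ee_rot: [0.266, -3.13, 0.0]
contact_force: [-0.8, 0.6, -0.8]
gripper_width: 0.044
grip_force: 50.9
```

Jar lifted, still free; continue forward until it touches.

>>> apply_moves(deltas=[0, 0.2, 0.034, 0, 0, 0, 0.2, 0.034, 0, 0, 0, 0.2, 0.034, 0, 0, 0, 0, 0, 0, 0, 0, 0, 0, 0, 0, 0, 0, 0, 0, 0, 0, 0, 0, 0, 0, 0, 0, 0, 0, 0])

```text
time: 13.85
ee_pos: [0.5652, 0.2528, 0.0647]
ee_rot: [0.266, -3.126, 0.002]
contact_force: [-6.0, -1.8, 2.9]
gripper_width: 0.0434
grip_force: 51.2
```

>>> apply_moves(deltas=[0, 0, 0, -0.2, 0, 0, 0, 0, -0.1, 0, 0.5, 0, 0, 0, 0, 0.9, 0, 0, 0, 0, 0.9, 0, 0, 0, 0, 0.9, 0, 0, 2.5, 0, 0.9, 0, 0, 3.5, 0, 0.9, -2, -0.3, 2, 0])

```text
time: 14.85
ee_pos: [0.5498, 0.2506, 0.1443]
ee_rot: [-0.263, 3.126, 0.002]
contact_force: [0.0, 0.0, -0.6]
gripper_width: 0.0771
grip_force: 0.0
```

>>> apply_moves(deltas=[0.9, -3, -0.5, 0, 0, 0.9, -2, -0.4, 0, 0, 0.9, 0, 0, 0, 0, 0.9, 0, 0, 0, 0, 0.9, 0, 0, 0, 0, 0.9, 0, 0, 0, 0, 0.9, 0, 0, 0, 0, 0.9, 0, 0, 0, 0])

```text
time: 15.85
ee_pos: [0.4975, 0.2412, 0.1422]
ee_rot: [-0.266, 3.13, -0.0]
contact_force: [0.1, 0.5, -0.3]
gripper_width: 0.0773
grip_force: 0.0
```

```bash
cat >> h.py <<'E'
def caps(fn):
    a=save('wrist',fn)
    hsv=cv2.cvtColor(a,cv2.COLOR_RGB2HSV)
    roi=np.zeros(a.shape[:2],np.uint8);roi[:,205:315]=1
    for n,lo,hi,z in(('yel',(18,150,120),(32,255,255),.105),('wht',(0,0,170),(180,60,255),.103)):
      m=cv2.inRange(hsv,lo,hi)*roi; k,l,st,c=cv2.connectedComponentsWithStats(m)
      for i in range(1,k):
        if st[i,4]>300: x,y,w,h=st[i,:4]; print(n,st[i],c[i].round(1),cr(ray('wrist',x+w/2,y+h/2,z)))
E
python3 - <<'E'
from h import *
s=get_state();print(s['ee_pos'],s['contact_force'])
caps('w5.png')
E
```

```text
[0.49750635 0.24118922 0.14224185] [ 0.05492293  0.51504594 -0.29227864]
yel [ 224  308   69   54 1833] [258.4 333.5] [65.7  0.9]
wht [ 219  192   79   71 3531] [256.1 226.7] [-5.   0.8]
```

View pics/w5.png

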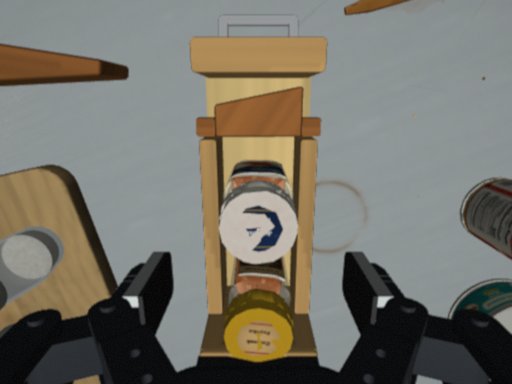

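```bash
python3 - <<'E'
from h import *
for r,z in((350,.093),(357,.093),(361,.105),(290,.105),(326,.105),(188,.103),(264,.103),(226,.103),(137,.062),(74,.065)): print(r,z,cr(ray('wrist',258,r,z)))
E
```

```text
350 0.093 [87.7  0.6]
357 0.093 [93.5  0.6]
361 0.105 [85.5  0.6]
290 0.105 [33.9  0.5]
326 0.105 [59.1  0.5]
188 0.103 [-28.    0.5]
264 0.103 [17.8  0.5]
226 0.103 [-5.9  0.5]
137 0.062 [-50.8   0.6]
74 0.065 [-88.5   0.6]
```

>>> apply_moves(deltas=[0.9, -0.25, 0, 0, 0, 0.9, 0, 0, -2.5, 0, 0.9, 0, 0, -2.5, 0, 0.9, 0, 0, -2.2, 0, 0.9, 0, 0, -0.7, 0, 0, 0, 0, 0, 0, 0, 0, 0, 0, 0, 0, 0, 0, 0, 0], grip_force=50)

```text
time: 16.9
ee_pos: [0.4957, 0.2414, 0.0643]
ee_rot: [-0.265, 3.129, 0.001]
contact_force: [0.1, -1.4, 2.9]
gripper_width: 0.045
grip_force: 51.1
```

>>> apply_moves(deltas=[0, 0, 0, 0, 0, 0, 0, 0, 0.2, 0, 0, 0, 0, 0.2, 0, 0, 0.5, 0.085, 0, 0, 0, 0.5, 0.085, 0, 0, 0, 0.5, 0.085, 0, 0, 0, 0.3, 0.05, 0, 0, 0, 0, 0, 0, 0])

```text
time: 17.9
ee_pos: [0.5131, 0.2442, 0.0672]
ee_rot: [-0.265, 3.13, 0.0]
contact_force: [0.4, 0.1, -1.2]
gripper_width: 0.0453
grip_force: 51.0
```

>>> apply_moves(deltas=[0, 0.2, 0.034, 0, 0, 0, 0.2, 0.034, 0, 0, 0, 0.2, 0.034, 0, 0, 0, 0.1, 0.017, 0, 0, 0, 0, 0, 0, 0, 0, 0, 0, 0, 0, 0, 0, 0, 0, 0, 0, 0, 0, 0, 0])

```text
time: 18.9
ee_pos: [0.5199, 0.2454, 0.0673]
ee_rot: [0.266, -3.13, 0.0]
contact_force: [0.1, -0.1, -0.9]
gripper_width: 0.0453
grip_force: 51.0
```

>>> apply_moves(deltas=[0, 0.15, 0.025, 0, 0, 0, 0.15, 0.025, 0, 0, 0, 0.15, 0.025, 0, 0, 0, 0, 0, 0, 0, 0, 0, 0, 0, 0, 0, 0, 0, 0, 0, 0, 0, 0, 0, 0, 0, 0, 0, 0, 0])

```text
time: 19.9
ee_pos: [0.5236, 0.2456, 0.067]
ee_rot: [0.265, -3.129, 0.002]
contact_force: [-5.4, -2.8, 1.0]
gripper_width: 0.0451
grip_force: 51.1
```

>>> apply_moves(deltas=[0, 0, 0, -0.2, 0, 0, 0, 0, -0.1, 0, 0.5, 0, 0, 0, 0, 0.9, 0, 0, 0, 0, 0.9, 0, 0, 0, 0, 0.9, 0, 0, 3, 0, 0.9, 0, 0, 5, 0, 0.9, 0, 0, 5, 0])

```text
time: 20.9
ee_pos: [0.525, 0.2465, 0.1959]
ee_rot: [-0.266, 3.129, 0.001]
contact_force: [0.2, 0.4, -0.7]
gripper_width: 0.0771
grip_force: 0.0
```

```bash
python3 - <<'E'
from h import *
s=get_state();print(s['ee_pos'],s['contact_force'])
caps('w6.png')
print(find_in('scene','wedge')) if 0 else None
E
```

```text
[0.52498758 0.24648417 0.1959472 ] [ 0.19758539  0.41139567 -0.72292881]
yel [ 227  234   58   53 1610] [255.8 259.8] [79.5  1.2]
wht [ 227  173   61   57 2132] [255.  201.1] [31.7  2.4]
```

>>> apply_moves(deltas=[0.9, 0, -4, 0.5, 0, 0.9, 0, -5, 0, 0, 0.9, 0, -5, 0, 0, 0.9, 0, -5, 0, -2.4, 0.9, 0, -4.5, 0, -2.4, 0.9, 0, -1, 0, -2.4, 0.9, 0, 0, 0, -2.4, 0.75, 0, 0, 0, 0])

```text
time: 21.95
ee_pos: [0.525, 0.002, 0.1994]
ee_rot: [-0.005, 3.14, 0.001]
contact_force: [-0.9, 1.0, 0.1]
gripper_width: 0.064
grip_force: 0.0
```

```bash
python3 - <<'E'
from h import *
s=get_state();print(s['ee_pos'],s['ee_rot'])
a=save('wrist','w7.png')
for n in('spice_jar_3','mill_1'):print(n,[(np.round(d['at'],4).tolist(),round(d['p'],2)) for d in find_in('wrist',n)])
hsv=cv2.cvtColor(a,cv2.COLOR_RGB2HSV)
m=cv2.inRange(hsv,(18,150,100),(32,255,255)); k,l,st,c=cv2.connectedComponentsWithStats(m)
for i in range(1,k):
  if st[i,4]>150: x,y,w,h=st[i,:4]; print(st[i],c[i].round(1),ray('wrist',x+w/2,y+h/2,.122).round(4))
E
```

```text
[0.52497863 0.00203591 0.19941973] [-4.52120528e-03  3.14043802e+00  7.35211092e-04]
spice_jar_3 [([0.5193, 0.2246, 0.0423], 0.82), ([0.5644, 0.2314, 0.0516], 0.65), ([0.5147, -0.1197, 0.0999], 0.62), ([0.5701, -0.0187, 0.122], 0.61)]
mill_1 [([0.5589, 0.0644, 0.0781], 0.91)]
[213 236  38  19 321] [232.5 243.2] [ 0.5489 -0.0153  0.122 ]
[ 198  257   57   51 1516] [225.6 280.5] [ 0.5782 -0.0198  0.122 ]
```

View pics/w7.png

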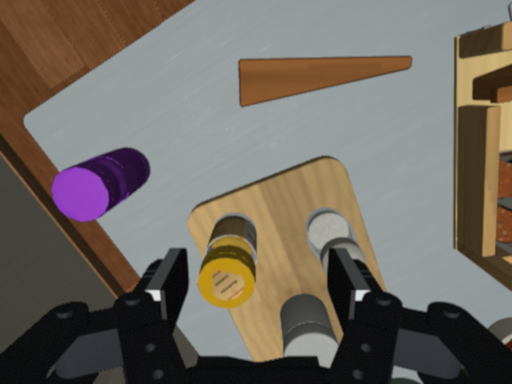

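>>> apply_moves(deltas=[0.78, 2.7, -1.1, 0, 0, 0.78, 2.6, -1.05, 0, 0, 0.78, 0, 0, -3, 0, 0.78, 0, 0, -3, 0, 0.78, 0, 0, -3, 0, 0.78, 0, 0, -2.5, 0, 0.78, 0, 0, 0, 0, 0, 0, 0, 0, 0], grip_force=50)

```text
time: 23.1
ee_pos: [0.5782, -0.0201, 0.0852]
ee_rot: [-0.004, 3.14, 0.0]
contact_force: [0.0, 0.1, 1.2]
gripper_width: 0.0493
grip_force: 0.0
```

>>> apply_moves(deltas=[0, 0, 0, 0, 0, 0, 0, 0, 0, 0, 0, 0, 0, 0, 0, 0, 0, 0, 1, 0, 0, 0, 0, 3, 0, 0, 0, 0, 4, 0, 0, 0, 0, 3.5, 0, 0, 0, 0, 0, 0])

```text
time: 24.1
ee_pos: [0.5792, -0.0203, 0.2025]
ee_rot: [-0.003, 3.136, 0.0]
contact_force: [-0.3, -1.0, -1.9]
gripper_width: 0.0416
grip_force: 51.0
```

```bash
python3 - <<'E'
from h import *
s=get_state();print(s['ee_pos'],s['ee_rot'],s['contact_force'])
a=save('wrist','w8.png')
hsv=cv2.cvtColor(a,cv2.COLOR_RGB2HSV)
m=cv2.inRange(hsv,(18,150,100),(32,255,255)); k,l,st,c=cv2.connectedComponentsWithStats(m)
z=s['ee_pos'][2]-.084+.122
for i in range(1,k):
  if st[i,4]>150: x,y,w,h=st[i,:4]; print(st[i],c[i].round(1),ray('wrist',x+w/2,y+h/2,z).round(4))
E
```

```text
[ 0.57923162 -0.02029543  0.20252635] [-2.58953605e-03  3.13583379e+00  4.89870111e-04] [-0.29283803 -1.01251978 -1.94359024]
[ 223  227   69   28 1045] [257.6 240. ] [ 0.5454 -0.0199  0.2405]
[ 198  271  120   91 5547] [256.1 311.7] [ 0.5727 -0.0197  0.2405]
```

>>> apply_moves(deltas=[0, 0, 3.5, 0, 0, 0, -1, 4.3, 0, 1.6, 0, -2, 4.5, 0, 1.6, 0, -2, 4.5, 0, 1.6, 0, -2, 4.5, 0, 1.6, 0, -2, 3, 0, 1.6, 0, -1.4, 1.5, 0, 1.6, 0, 0, 0, 0, 0])

```text
time: 25.15
ee_pos: [0.4722, 0.2379, 0.1985]
ee_rot: [0.269, -3.128, 0.001]
contact_force: [0.5, -1.3, -1.7]
gripper_width: 0.0418
grip_force: 51.0
```

```bash
python3 - <<'E'
from h import *
s=get_state();print(s['ee_pos'],s['ee_rot'],cr(s['ee_pos']))
E
```

```text
[0.47216346 0.23791219 0.19854665] [ 2.69073849e-01 -3.12833489e+00  1.04904012e-03] [-25.8   0.8]
```

>>> apply_moves(deltas=[0, 0.2, 0, -2.5, 0, 0, 0, 0, -3, 0, 0, 0, 0, -2.5, 0, 0, 0, 0, -2, 0, 0, 0, 0, -1.5, 0, 0, 0, 0, -1.0, 0, 0, 0, 0, 0, 0, 0, 0, 0, 0, 0])

```text
time: 26.15
ee_pos: [0.476, 0.2378, 0.0749]
ee_rot: [-0.265, 3.129, 0.001]
contact_force: [0.3, 1.0, -1.8]
gripper_width: 0.0417
grip_force: 51.4
```

```bash
python3 - <<'E'
from h import *
s=get_state();print(s['ee_pos'],s['contact_force'],cr(s['ee_pos']))
E
```

```text
[0.47596939 0.2378254  0.0748506 ] [ 0.33136287  0.95132937 -1.7748423 ] [-22.   0.]
```

>>> apply_moves(deltas=[0, 0, 0, -0.3, 0, 0, 0.1, 0.017, 0, 0, 0, 0.1, 0.017, 0, 0, 0, 0.1, 0.017, 0, 0, 0, 0, 0, 0, 0, 0, 0, 0, 0, 0, 0, 0, 0, 0, 0, 0, 0, 0, 0, 0])

```text
time: 27.15
ee_pos: [0.4768, 0.238, 0.071]
ee_rot: [0.266, -3.127, 0.001]
contact_force: [-6.3, -0.6, 1.2]
gripper_width: 0.0414
grip_force: 51.6
```

>>> apply_moves(deltas=[0, -0.1, 0, -0.15, 0, 0, 0, 0, -0.1, 0, 0.5, 0, 0, 0, 0, 0.9, 0, 0, 0, 0, 0.9, 0, 0, 0, 0, 0.9, 0, 0, 3, 0, 0.9, 0, 0, 5, 0, 0.9, 0, 0, 5, 0])

```text
time: 28.15
ee_pos: [0.4781, 0.2382, 0.2005]
ee_rot: [-0.265, 3.129, 0.001]
contact_force: [0.9, 0.4, 0.4]
gripper_width: 0.0769
grip_force: 0.0
```

```bash
python3 - <<'E'
from h import *
s=get_state();print(s['ee_pos'],s['contact_force'],cr(s['ee_pos']))
caps('w9.png')
print([(np.round(d['at'],4).tolist(),round(d['p'],2)) for d in find_in('wrist','wedge')])
E
```

```text
[0.47806899 0.23823466 0.2005294 ] [0.94191714 0.39250634 0.40032428] [-19.9   0.1]
yel [ 228  178   58   54 1675] [255.8 203.4] [-12.6   1.9]
yel [ 229  288   54   46 1390] [255.8 310.9] [81.1  0.9]
wht [ 229  235   56   49 1611] [254.8 258.3] [34.1  1.8]
[([0.4286, 0.0599, 0.0498], 0.57)]
```

View pics/w9.png

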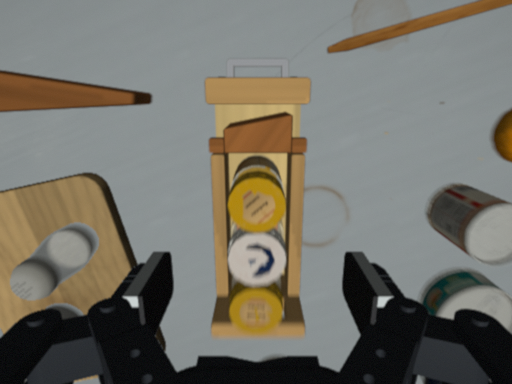

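>>> apply_moves(deltas=[0.9, -0.5, -2.5, 0, -10, 0.9, -0.5, -2.5, 0, -10, 0.9, -0.5, -2.5, 0, -10, 0.9, -0.5, -2.5, 0, -10, 0.9, -0.5, -2.5, 0, -10, 0.9, -0.5, -2.5, 0, -10, 0.9, -0.5, -2.5, 0, -10, 0.9, -0.5, -2.5, 0, -10])

```text
time: 29.25
ee_pos: [0.4378, 0.0372, 0.1988]
ee_rot: [1.816, 2.562, 0.001]
contact_force: [1.3, 0.2, -0.6]
gripper_width: 0.0769
grip_force: 0.0
```

>>> apply_moves(deltas=[0.7, 0, -0.5, 0, -10, 0.7, 0, -0.5, 0, -9.7, 0.7, 0, -0.5, 0, 0, 0.7, 0, -0.5, 0, 0, 0.7, 0, 0, 0, 0, 0.7, 0, 0, 0, 0, 0.7, 0, 0, 0, 0, 0.7, 0, 0, 0, 0])

```text
time: 30.25
ee_pos: [0.4375, 0.0183, 0.1988]
ee_rot: [2.221, 2.222, 0.0]
contact_force: [-0.2, -1.1, 0.3]
gripper_width: 0.0598
grip_force: 0.0
```

```bash
python3 - <<'E'
from h import *
s=get_state();print(s['ee_pos'],s['ee_rot'],s['joints'].round(2))
a=save('wrist','w10.png')
print([(np.round(d['at'],4).tolist(),round(d['p'],2)) for d in find_in('wrist','wedge')])
hsv=cv2.cvtColor(a,cv2.COLOR_RGB2HSV)
for p in [(.4307,.1283,.05),(.4202,.1274,.05),(.4213,-.0118,.05),(.4597,-.0115,.05),(.44,.01,.05)]:
  q=proj('wrist',p);print(q.round(0)); 
q=q.astype(int)
if 0<=q[1]<384 and 0<=q[0]<512: print(hsv[q[1],q[0]])
print('board corner',ray('top',291,200,.022))
E
```

```text
[0.43745488 0.01828876 0.19879549] [2.22081625e+00 2.22197762e+00 8.75200220e-05] [-0.46  0.24  0.36  2.13 -0.12  0.79 -0.02]
[([0.4289, 0.0425, 0.0489], 0.75)]
[250.  51.]
[236.  52.]
[240. 218.]
[282. 217.]
[261. 195.]
[ 14 164 134]
board corner [0.5072172  0.07363187 0.022     ]
```

View pics/w10.png

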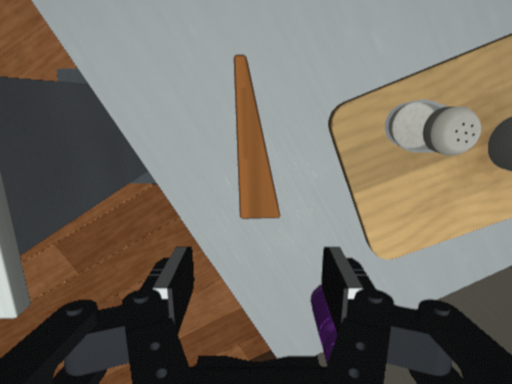

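>>> apply_moves(deltas=[0.7, 0.15, -1.6, -2, 0, 0.7, 0, 0, -4, 0, 0.7, 0, 0, -4, 0, 0.7, 0, 0, -4, 0, 0.7, 0, 0, -2, 0, 0.7, 0, 0, -1, 0, 0, 0, 0, 0, 0, 0, 0, 0, 0, 0], grip_force=60)

```text
time: 31.35
ee_pos: [0.4395, 0.0022, 0.0296]
ee_rot: [2.221, 2.221, 0.001]
contact_force: [-0.3, 0.9, -0.8]
gripper_width: 0.0352
grip_force: 56.7
```

>>> apply_moves(deltas=[0, 0, 0, 0, 0, 0, 0, 0, 0, 0, 0, 0, 0, 0.5, 0, 0, 0, 0, 1, 0, 0, 0, 0, 1, 0, 0, 0, 0, 0.5, 0, 0, 0, 0, 0, 0, 0, 0, 0, 0, 0])

```text
time: 32.35
ee_pos: [0.4388, 0.0022, 0.0587]
ee_rot: [-2.221, -2.221, 0.0]
contact_force: [0.3, 0.2, -0.7]
gripper_width: 0.0357
grip_force: 56.9
```

```bash
python3 - <<'E'
from h import *
s=get_state();print(s['ee_pos'],s['ee_rot'],s['contact_force'],s['gripper_width'])
a=save('wrist','w11.png')
print([(np.round(d['at'],4).tolist(),round(d['p'],2)) for d in find_in('wrist','wedge')])
hsv=cv2.cvtColor(a,cv2.COLOR_RGB2HSV)
m=cv2.inRange(hsv,(8,120,60),(19,255,220)); m[:,:200]=0;m[:,320:]=0
k,l,st,c=cv2.connectedComponentsWithStats(m)
i=1+np.argmax(st[1:,4]);print(st[i])
z=s['ee_pos'][2]-.028+.05
for r in range(st[i,1]+2,st[i,1]+st[i,3],20):
  x=np.where(l[r]==i)[0];print(r,x.min(),x.max(),ray('wrist',x.min(),r,z)[:2].round(4),ray('wrist',x.max(),r,z)[:2].round(4))
E
```

```text
[0.43881226 0.00223591 0.05868447] [-2.22120984e+00 -2.22148725e+00  2.46381493e-04] [ 0.32426748  0.19722632 -0.72608984] 0.0356746058159596
[([0.4329, 0.0447, 0.077], 0.77)]
[  200     0   103   324 21209]
2 200 239 [0.421 0.104] [0.4326 0.104 ]
22 200 243 [0.4207 0.0986] [0.4338 0.0986]
42 200 247 [0.4204 0.0931] [0.4349 0.0931]
62 200 251 [0.4201 0.0873] [0.4361 0.0873]
82 201 255 [0.4202 0.0814] [0.4374 0.0814]
102 203 259 [0.4205 0.0753] [0.4387 0.0753]
122 204 263 [0.4205 0.069 ] [0.44  0.069]
142 205 267 [0.4206 0.0624] [0.4414 0.0624]
162 206 271 [0.4206 0.0556] [0.4428 0.0556]
182 207 275 [0.4206 0.0486] [0.4443 0.0486]
202 208 279 [0.4206 0.0413] [0.4458 0.0413]
222 210 283 [0.421  0.0337] [0.4474 0.0337]
242 211 287 [0.4211 0.0259] [0.449  0.0259]
262 211 291 [0.4207 0.0177] [0.4507 0.0177]
282 213 296 [0.4212 0.0092] [0.4529 0.0092]
302 214 300 [4.212e-01 4.000e-04] [4.547e-01 4.000e-04]
322 218 300 [ 0.4224 -0.0088] [ 0.4551 -0.0088]
```

>>> apply_moves(deltas=[0, 0, 0, 0.3, 3, 0, 0.4, 1.2, 0, 3, 0, 0.5, 1.5, 0, 3, 0, 0.6, 1.5, 0, 0.7, 0, 0.54, 1.57, 0, 0, 0, 0, 0, -1, 0, 0, 0, 0, -0.5, 0, 0, 0, 0, 0, 0])

```text
time: 33.45
ee_pos: [0.4585, 0.059, 0.0461]
ee_rot: [-2.026, -2.4, 0.003]
contact_force: [0.2, 0.0, -1.7]
gripper_width: 0.0356
grip_force: 56.7
```

```bash
python3 - <<'E'
from h import *
s=get_state();print(s['ee_pos'],s['ee_rot'],s['contact_force'],cr(s['ee_pos']))
n=s['ee_rot'];print(np.degrees(2*np.arctan2(n[1],n[0])))
a=save('wrist','w12.png');s2=save('scene','s12.png')
for c,z in((-89,.065),(-73,.062),(-69,.06)):
  for y in(-41,-35,-29):
    w=o+c/1000*u+y/1000*v; q=proj('wrist',[*w,z]);print(c,y,q.round(0))
# edges along image rows near the crate front: print brown profile
th=s['ee_pos'][:2]+v*.1225; print('thin',cr(th),proj('wrist',[*(th-u*.0179),.065]).round(0),proj('wrist',[*(th-u*.0079),.065]).round(0))
hsv=cv2.cvtColor(a,cv2.COLOR_RGB2HSV)
for r in(0,5,10,15,20,30): print(r,[tuple(hsv[r,x]) and (x,int(hsv[r,x,0]),int(hsv[r,x,1]),int(hsv[r,x,2])) for x in range(180,300,8)])
E
```

```text
[0.45846153 0.05899261 0.04611113] [-2.02641857 -2.39958672  0.00281334] [ 0.24724506  0.00553901 -1.71057578] [ -69.4 -173.3]
-260.3612804620211
-89 -41 [ 187. -115.]
-89 -35 [ 186. -142.]
-89 -29 [ 184. -169.]
-73 -41 [ 244. -109.]
-73 -35 [ 244. -134.]
-73 -29 [ 244. -161.]
-69 -41 [ 258. -105.]
-69 -35 [ 258. -130.]
-69 -29 [ 258. -156.]
thin [-69.4 -50.8] [195. -74.] [229. -74.]
0 [(180, 90, 13, 157), (188, 86, 13, 157), (196, 12, 124, 74), (204, 14, 171, 136), (212, 14, 168, 137), (220, 14, 165, 136), (228, 14, 169, 128), (236, 14, 167, 101), (244, 96, 16, 158), (252, 94, 11, 157), (260, 94, 11, 159), (268, 94, 13, 157), (276, 94, 13, 157), (284, 94, 13, 159), (292, 93, 15, 158)]
5 [(180, 90, 11, 156), (188, 90, 13, 157), (196, 13, 85, 75), (204, 14, 168, 138), (212, 14, 166, 138), (220, 14, 165, 136), (228, 14, 168, 129), (236, 14, 168, 112), (244, 93, 14, 159), (252, 94, 13, 159), (260, 94, 11, 158), (268, 94, 13, 158), (276, 90, 11, 157), (284, 94, 13, 158), (292, 86, 13, 158)]
10 [(180, 94, 13, 158), (188, 94, 11, 158), (196, 12, 30, 85), (204, 14, 167, 139), (212, 14, 166,
[... 435 characters left out ...]
), (268, 90, 13, 158), (276, 90, 13, 157), (284, 94, 13, 157), (292, 94, 13, 160)]
20 [(180, 86, 13, 158), (188, 90, 11, 158), (196, 20, 15, 104), (204, 14, 166, 141), (212, 14, 171, 133), (220, 14, 165, 125), (228, 14, 167, 127), (236, 14, 167, 127), (244, 20, 15, 104), (252, 93, 14, 160), (260, 90, 13, 160), (268, 90, 11, 158), (276, 94, 13, 158), (284, 98, 13, 160), (292, 94, 13, 158)]
30 [(180, 90, 11, 158), (188, 94, 13, 158), (196, 85, 11, 143), (204, 14, 166, 141), (212, 14, 169, 133), (220, 14, 171, 125), (228, 14, 169, 128), (236, 14, 165, 128), (244, 14, 172, 77), (252, 94, 13, 160), (260, 90, 13, 159), (268, 94, 11, 160), (276, 94, 13, 159), (284, 94, 11, 158), (292, 94, 13, 159)]
```

>>> apply_moves(deltas=[0, 0.08, 0.013, -0.55, 0, 0, -0.08, 0.49, 0, 0, 0, -0.08, 0.49, 0, 0, 0, -0.08, 0.49, 0, 0, 0, -0.08, 0.49, 0, 0, 0, -0.08, 0.49, 0, 0, 0, -0.08, 0.49, 0, 0, 0, 0, 0, 0, 0])

```text
time: 34.55
ee_pos: [0.4552, 0.0899, 0.0413]
ee_rot: [-2.025, -2.402, -0.0]
contact_force: [0.4, -0.0, -1.1]
gripper_width: 0.0356
grip_force: 56.8
```

```bash
python3 - <<'E'
from h import *
s=get_state();print(s['ee_pos'],s['contact_force'],s['moment'],cr(s['ee_pos']))
E
```

```text
[0.45524214 0.08992854 0.04128286] [ 0.44908375 -0.01982829 -1.14178308] [-0.09024231 -0.02436939  0.05495475] [ -67.4 -142.2]
```

>>> apply_moves(deltas=[0, -0.15, -0.025, -0.2, 0, 0, -0.085, 0.49, 0, 0, 0, -0.085, 0.49, 0, 0, 0, -0.085, 0.49, 0, 0, 0, -0.085, 0.49, 0, 0, 0, -0.085, 0.49, 0, 0, 0, -0.085, 0.49, 0, 0, 0, 0, 0, 0, 0])

```text
time: 35.55
ee_pos: [0.4486, 0.119, 0.0393]
ee_rot: [-2.025, -2.402, 0.0]
contact_force: [0.3, -0.2, -1.1]
gripper_width: 0.0355
grip_force: 57.0
```

```bash
python3 - <<'E'
from h import *
s=get_state();print(s['ee_pos'],s['contact_force'],s['moment'],cr(s['ee_pos']))
E
```

```text
[0.4485544  0.11904495 0.03925631] [ 0.25561989 -0.19969316 -1.12098774] [-0.07079863  0.0103794   0.01211096] [ -69.1 -112.4]
```

>>> apply_moves(deltas=[0, -0.08, 0.39, -0.1, 0, 0, -0.068, 0.39, -0.1, 0, 0, -0.068, 0.39, 0, 0, 0, -0.068, 0.39, 0, 0, 0, -0.068, 0.39, 0, 0, 0, -0.068, 0.39, 0, 0, 0, 0, 0, 0, 0, 0, 0, 0, 0, 0])

```text
time: 36.55
ee_pos: [0.4446, 0.1422, 0.0373]
ee_rot: [-2.025, -2.402, -0.0]
contact_force: [-1.4, -0.3, -1.1]
gripper_width: 0.0353
grip_force: 57.4
```

```bash
python3 - <<'E'
from h import *
s=get_state();print(s['ee_pos'],s['contact_force'],s['moment'],cr(s['ee_pos']))
E
```

```text
[0.44456448 0.1421678  0.0373126 ] [-1.42365032 -0.34171438 -1.11869665] [-0.04572109  0.18838883  0.0644217 ] [-69.1 -89. ]
```

>>> apply_moves(deltas=[0, -0.068, 0.39, -0.1, 0, 0, -0.068, 0.39, 0, 0, 0, -0.068, 0.39, 0, 0, 0, -0.068, 0.39, 0, 0, 0, -0.05, 0.295, 0, 0, 0, 0, 0, 0, 0, 0, 0, 0, 0, 0, 0, 0, 0, 0, 0])

```text
time: 37.55
ee_pos: [0.4414, 0.1605, 0.0363]
ee_rot: [2.026, 2.401, 0.0]
contact_force: [-0.6, -0.2, -1.3]
gripper_width: 0.0355
grip_force: 57.3
```

```bash
python3 - <<'E'
from h import *
s=get_state();print(s['ee_pos'],s['contact_force'],s['moment'],cr(s['ee_pos']))
E
```

```text
[0.44143273 0.16052837 0.03632905] [-0.56156426 -0.18351066 -1.3376838 ] [-0.05191051  0.12172027 -0.0383066 ] [-69.1 -70.3]
```

>>> apply_moves(deltas=[0, -0.034, 0.197, 0, 0, 0, -0.034, 0.197, 0, 0, 0, -0.034, 0.197, 0, 0, 0, -0.034, 0.197, 0, 0, 0, -0.034, 0.197, 0, 0, 0, -0.034, 0.197, 0, 0, 0, 0, 0, 0, 0, 0, 0, 0, 0, 0])

```text
time: 38.55
ee_pos: [0.4376, 0.1709, 0.0358]
ee_rot: [-2.024, -2.401, 0.006]
contact_force: [-3.2, -5.6, -0.3]
gripper_width: 0.0349
grip_force: 59.0
```

```bash
python3 - <<'E'
from h import *
s=get_state();print(s['ee_pos'],s['contact_force'],s['moment'],cr(s['ee_pos']))
E
```

```text
[0.43764015 0.17087237 0.03581631] [-3.19064892 -5.58724336 -0.34049877] [-1.17663531  0.67713725  0.44357736] [-71.1 -59.5]
```

>>> apply_moves(deltas=[0.3, 0, 0, 0, 0, 0.65, 0, 0, 0, 0, 0.65, 0, 0, 0, 0, 0.65, 0, 0, 1, 0, 0.65, 0, 0, 2.5, 0, 0.65, 0, 0, 2, 0, 0.2, 0.4, -2, 0, 0, 0, 0.37, -1.9, 0, 0])

```text
time: 39.55
ee_pos: [0.4478, 0.1335, 0.0924]
ee_rot: [2.024, 2.402, 0.003]
contact_force: [0.4, -1.0, 0.5]
gripper_width: 0.0198
grip_force: 0.0
```

>>> apply_moves(deltas=[0, 0, 0, 0, 0, 0, 0, 0, 0, 0, 0, 0, 0, -2, 0, 0, 0, 0, -2, 0, 0, 0, 0, -1.5, 0, 0, 0, 0, -0.6, 0, 0, 0, 0, 0, 0, 0, 0, 0, 0, 0])

```text
time: 40.55
ee_pos: [0.4474, 0.1335, 0.0308]
ee_rot: [2.025, 2.401, 0.001]
contact_force: [0.4, 0.2, -0.5]
gripper_width: 0.0001
grip_force: 0.0
```

```bash
python3 - <<'E'
from h import *
s=get_state();print(s['ee_pos'],s['contact_force'],s['gripper_width'],cr(s['ee_pos']))
a=save('scene','s13.png')
for n in('wedge','wedge_tail'):print([(np.round(d['at'],4).tolist(),cr(np.array(d['at'])),round(d['p'],2)) for d in find_in('scene',n)][:3])
E
```

```text
[0.44735577 0.13352354 0.03075469] [ 0.40523589  0.2370507  -0.46536139] 8.098404801672801e-05 [-67.8 -97.9]
[([0.4254, 0.1866, 0.0542], array([-80.5, -41.9]), 0.8)]
[([0.4183, 0.1861, 0.0558], array([-87.6, -41.2]), 0.66)]
```

>>> apply_moves(deltas=[0, -0.25, 0.2, 0, 0, 0, -0.05, 0.3, 0, 0, 0, -0.05, 0.3, 0, 0, 0, -0.034, 0.197, 0, 0, 0, -0.034, 0.197, 0, 0, 0, -0.034, 0.197, 0, 0, 0, 0, 0, 0, 0, 0, 0, 0, 0, 0])

```text
time: 41.7
ee_pos: [0.4426, 0.1455, 0.0303]
ee_rot: [2.027, 2.399, -0.002]
contact_force: [0.5, -5.3, 2.4]
gripper_width: -0.0001
grip_force: 2.9
```

```bash
python3 - <<'E'
from h import *
s=get_state();print(s['ee_pos'],s['contact_force'],cr(s['ee_pos']))
E
```

```text
[0.44258867 0.14549635 0.03029323] [ 0.46110732 -5.33593948  2.42431273] [-70.5 -85.3]
```

>>> apply_moves(deltas=[0, -0.034, 0.197, 0, 0, 0, -0.034, 0.197, 0, 0, 0, -0.034, 0.197, 0, 0, 0, -0.017, 0.1, 0, 0, 0, 0, 0, 0, 0, 0, 0, 0, 0, 0, 0, 0, 0, 0, 0, 0, 0, 0, 0, 0])

```text
time: 42.7
ee_pos: [0.442, 0.1487, 0.0303]
ee_rot: [2.029, 2.393, -0.006]
contact_force: [1.4, -15.3, 4.2]
gripper_width: -0.0
grip_force: 8.0
```

```bash
python3 - <<'E'
from h import *
s=get_state();print(s['ee_pos'],s['contact_force'],cr(s['ee_pos']))
E
```

```text
[0.44196757 0.14874866 0.03031433] [  1.35019892 -15.26397996   4.21287421] [-70.6 -82. ]
```

>>> apply_moves(deltas=[0, -0.025, 0.148, 0, 0, 0, -0.02, 0.12, 0, 0, 0, 0, 0, 0, 0, 0, 0, 0, 0, 0, 0, 0, 0, 0, 0, 0, 0, 0, 0, 0, 0, 0, 0, 0, 0, 0, 0, 0, 0, 0])

```text
time: 43.7
ee_pos: [0.4419, 0.1491, 0.0303]
ee_rot: [2.031, 2.39, -0.008]
contact_force: [3.5, -22.5, 6.4]
gripper_width: -0.0
grip_force: 11.3
```

```bash
python3 - <<'E'
from h import *
s=get_state();print(s['ee_pos'],s['contact_force'],cr(s['ee_pos']))
E
```

```text
[0.44185195 0.14908057 0.03032544] [  3.52743336 -22.46012796   6.3919103 ] [-70.6 -81.7]
```

>>> apply_moves(deltas=[0, 0.08, -0.5, 0, 0, 0, 0.17, -1, 0, 0, 0, 0.3, -1.5, 0, 0, 0, 0, 0, 3, 0, 0, 0, 0, 5, 0, 0, 0, 0, 5, 0, 0, 0, 0, 5, 0, 0, 0, 0, 0, 0])

```text
time: 44.7
ee_pos: [0.4488, 0.1272, 0.2137]
ee_rot: [2.024, 2.399, 0.011]
contact_force: [0.9, -0.2, -0.2]
gripper_width: -0.0002
grip_force: 0.0
```

>>> apply_moves(deltas=[0.5, 0, -4, 0, 0, 0.5, 0, -5, 0, 0, 0.5, 0, -5, 0, 0, 0.5, 0, -5, 0, 0, 0.5, 0, 0, 0, 0, 0.5, 0, 0, 0, 0, 0.5, 0, 0, 0, 0, 0.5, 0, 0, 0, 0])

```text
time: 45.7
ee_pos: [0.4463, -0.0621, 0.2101]
ee_rot: [-2.023, -2.403, 0.0]
contact_force: [-0.7, -0.1, -0.2]
gripper_width: 0.0429
grip_force: 0.0
```

```bash
python3 - <<'E'
from h import *
s=get_state();print(s['ee_pos'],s['contact_force'])
a=save('top','t14.png');save('scene','s14.png')
hsv=cv2.cvtColor(a,cv2.COLOR_RGB2HSV)
for n,lo,hi,z in(('yel',(18,150,90),(32,255,255),.105),('wht',(0,0,150),(180,45,255),.103),('wood',(6,120,50),(17,255,200),.057)):
  m=cv2.inRange(hsv,lo,hi); r=np.zeros_like(m); r[145:265,185:285]=1; k,l,st,c=cv2.connectedComponentsWithStats(m*r)
  for i in range(1,k):
    if st[i,4]>60: x,y,w,h=st[i,:4]; print(n,st[i],cr(ray('top',*c[i],z)))
    if st[i,4]>60 and n=='wood':
      print([cr(ray('top',*p,z)) for p in cv2.boxPoints(cv2.minAreaRect(np.argwhere(l==i)[:,::-1].astype(np.float32)))])
for n in('spice_jar_1','wedge','board_front','mill_1','tea_canister','tin_2','mandarin_1'):
  for cam in('top','scene'):print(n,cam,[(np.round(d['at'],3).tolist(),round(d['p'],2)) for d in find_in(cam,n)][:5])
E
```

```text
[ 0.44629876 -0.06213445  0.21010218] [-0.69083918 -0.14930509 -0.21936677]
yel [208 164  19  19 163] [71.5 -1.9]
yel [215 202  18  18 162] [-17.6  -3.3]
wht [212 183  19  19 223] [27.6 -5.5]
wood [200 217  57  28 806] [-65.7  -8.5]
[array([-38.2,  68.6]), array([-38.1, -68.7]), array([-86.3, -68.7]), array([-86.5,  68.3])]
spice_jar_1 top [([0.527, 0.237, 0.102], 0.91), ([0.475, 0.233, 0.107], 0.82), ([0.564, 0.254, 0.11], 0.81), ([0.524, -0.123, 0.102], 0.57)]
spice_jar_1 scene [([0.474, 0.222, 0.091], 0.85), ([0.52, 0.224, 0.09], 0.82), ([0.562, 0.231, 0.095], 0.79), ([0.508, -0.141, 0.07], 0.6)]
wedge top [([0.423, 0.21, 0.05], 0.56), ([0.524, 0.236, 0.103], 0.49), ([0.478, 0.234, 0.106], 0.46)]
wedge scene [([0.428, 0.178, 0.052], 0.72)]
board_front top [([0.451, 0.235, 0.065], 0.63)]
board_front scene [([0.446, 0.224, 0.066], 0.52)]
mill_1 top [([0.567, 0.077, 0.103], 0.67)]
mill_1 scene [([0.57, 0.053, 0.053], 0.63), ([0.473, 0.223, 0.09], 0.41)]
tea_canister top [([0.674, 0.052, 0.089], 0.64)]
tea_canister scene [([0.665, 0.04, 0.075], 0.65)]
tin_2 top [([0.482, 0.44, 0.066], 0.62)]
tin_2 scene [([0.479, 0.429, 0.054], 0.91)]
mandarin_1 top [([0.396, 0.47, 0.048], 0.91)]
mandarin_1 scene [([0.391, 0.464, 0.04], 0.58)]
```

```bash
python3 -c "
from plant import *
print(hand_in())"
```

```text
the job is handed in; nothing more can be done
None
```

The job is handed in at about 46 s of the 72 s limit: the three jars stand closed up against the far end board, and the wedge is driven tight. The last push reached 22 N with only 0.3 mm of movement, its tail stands about 28 mm out of the crate, and the bystanders measure unmoved. On the first try jar 2 appears to have tilted in the grip instead of sliding, so I lifted jars 1 and 2 into place instead; the hand-in gave no verdict.

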